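Put the glazed pieces back on their own kiln tiles

ROBOT

A 7-joint arm with a two-finger parallel gripper is mounted at the origin on the work surface. World frame = base frame: x ahead of the robot, y to its left, z up, the work surface at z = 0. Lengths are in m, angles in rad, forces in N, time in s.
With the tool pointing down it reaches from about 0.4 to 0.875 m from the base axis. Payload 4.4 kg.
Tool frame: the origin (TCP) lies midway between the tips of the shut fingers; the grasp point (between the pads) lies manip.grasp_offset behind it (manip.grasp_offset is the distance from the TCP to the grasp point, in m); z points along the fingers, y is the line along which they close (so a half turn about z gives the same grasp; the last joint's range is limited). The gripper opens to 85 mm and grips with 20 to 120 N. Pads are 22 mm wide; open, the fingers measure 114 mm over their backs; the gripper's body (76 mm by 85 mm) begins 54 mm behind the grasp point. The pads swing forward as they close: fully open they stand 13 mm farther back than shut.
Start: joints at [-1.401, 0.628, 0.038, 1.517, -0.027, 0.996, -0.02], TCP at [0.152, 0.632, 0.231] pointing down, gripper open.
Joint ranges: [-3.06, 3.06], [-0.37, 2.12], [-1.25, 1.32], [0.18, 2.47], [-1.1, 4.24], [0.23, 1.98], [-2.94, 2.94]. Speed limits (rad/s): [2.57, 2.57, 3.14, 3.14, 3.14, 3.14, 3.14].

INTERFACE

Orientations are given as a 3x3 rotation matrix whose columns are the frame's x, y, z axes.
In Python, from rig import manip, capture, models gives the robot as it stands. Calls block until the motion is done:
- manip.move_pose(position, orientation): joint-space move of the TCP to a pose.
- manip.line_to(position, attitude=None, rate=0.15, max_force=None): straight line of the TCP; attitude=None keeps the orientation; rate is the mean speed in m/s. With max_force (N) it stops when the force on the tool has changed by that much, and returns True; else False.
- manip.set_joints(angles): joint-space move.
- manip.set_gripper(opening, strength=None): opening from 0.0 (shut) to 1.0 (fully open); strength is the grip in N (None keeps the last); returns when the fingers have stopped.
- manip.wait(seconds).
- manip.solve_ik(position, orientation): joint angles nearest the present ones, or None.
- manip.read_state(): the state.
- capture(name): name is "scene" or "side" or "wrist"; returns a dict with "color" (480x640x3 uint8, red, green, blue), "camera_matrix" (3x3 intrinsics, pixels), "k1" (the pictures are not rectified: a ray, as slopes to the right and down, at radius r is drawn at 1 + k1 r^2 times it, then the intrinsics apply), "view" (4x4, takes a point from world to camera coordinates); the wrist camera has in their place "tool_from_camera" (4x4, takes a point from camera to tool coordinates, whose origin is the TCP and whose axes are the flange's). Camera axes: x right, y down, z forward; pixel columns grow to the right and rows downward; lengths in m; the calibration is good to about 2 mm. A picture is of the moment at which its call begins: read the wrist's pose just before it. There is no depth.
A pose or a line that the arm cannot do raises manip.PlanningError and nothing moves.
- manip.close_job(): hands the job in; it is judged then, once.
Trained networks look in the newest picture that a camera, given by its name, has taken for a name from the list of things; names that differ only in an ending like _2 or _b are one class to them, and where a whole thing is asked for, a point or a joint stands for the part that bears it (a point fixed in the world has none). Each returns a list of dicts, best first, with "p" (0 to 1); they miss things now and then, are a little off and sometimes report something else, mostly with a low value. They report only what shows in the picture. A call takes as long as a camera call. They do not tell look-alikes from the thing itself.
- models.search_frame(label, camera): "box" ([left, top, right, bottom] in pixels, round what is visible of it).
- models.place_of(label, camera): "at" ([row, column] in pixels: a listed point, or the origin of a listed thing).
The state is a dict: "time_s": time; "q": joint angles; "qvel": joint speeds; "joint_torque": joint torques, N m; "tool_pos": TCP position; "tool_rot": TCP orientation; "force": force on the tool from outside, world axes, zero at the start; "ft_torque": the same for the moment, N m; "finger_gap": opening from 0.0 (shut) to 1.0 (fully open); "grip_force": force on a finger pad.
Only numpy, scipy, OpenCV 4.12 (cv2) and the standard library are available. Lean on these libraries where they do the work, as an engineer would, in place of code of your own. Each camera call takes 0.05 s, during which the arm holds its last target. There are 200 camera calls.

TASK

The three glazed pieces (blue tumbler, green cup, red vase) each stand on a kiln tile of the wrong colour: move them so that each stands upright on the tile with the border of its own colour, its foot inside the white field, and let go of it. Use the cork trivet on the way to park a piece: let go of it there, standing well on the cork near its middle. Set the pieces down gently without dropping or tipping them, never put one on the bare table, and leave the white-lidded glaze jar and the wooden rib where they are.

Things in the scene. Friction and masses are not known exactly. Their poses are not given: they have to be found in the camera images.
- tumbler_blue: blue glazed ceramic tumbler, open on top, straight round wall 52 mm outside diameter, 85 mm high, wall 4 mm, about 200 g. Foot 52 mm across. Origin: centre of its underside; z up through the mouth. At the start it stands upright on a tile of another colour. Can be gripped across its outside at any yaw, for example 25 mm below the rim.
- cup_green: green glazed ceramic cup, open on top, 62 mm high, round and straight 60 mm outside diameter from 10 mm above the foot up to the rim, wall 4 mm, about 180 g. Foot 52 mm across. Origin: centre of its underside; z up through the mouth. At the start it stands upright on a tile of another colour. Can be gripped across its outside at any yaw, for example 25 mm below the rim.
- vase_red: red glazed ceramic bud vase, 95 mm high, about 220 g: round belly 58 mm diameter from 12 to 36 mm above the foot, shoulder narrowing to a straight neck of 34 mm diameter from 58 to 95 mm. Foot 52 mm across. Origin: centre of its underside; z up through the mouth. At the start it stands upright on a tile of another colour. Can be gripped across the neck at any yaw, for example 18 mm below the top.
- tile_blue: fixed round kiln tile, 104 mm across and 12 mm thick, with a blue border and a white round field 76 mm across in the middle. Origin: centre of its underside, on the table; z up. A piece standing on it has its foot 12 mm above the table.
- tile_green: fixed round kiln tile, 104 mm across and 12 mm thick, with a green border and a white round field 76 mm across in the middle. Origin: centre of its underside, on the table; z up. A piece standing on it has its foot 12 mm above the table.
- tile_red: fixed round kiln tile, 104 mm across and 12 mm thick, with a red border and a white round field 76 mm across in the middle. Origin: centre of its underside, on the table; z up. A piece standing on it has its foot 12 mm above the table.
- trivet: fixed round cork trivet, plain brown with a dark rim, 104 mm across and 12 mm thick, empty at the start: the parking place. Origin: centre of its underside, on the table; z up.
- glaze_jar: closed grey glaze jar with a white lid, 64 mm across the lid, 70 mm high, 450 g, loose on the table. Not to be disturbed. Origin: centre of its underside.
- rib: small flat dark wooden potter's rib, 34 x 76 x 8 mm, loose on the table. Not to be disturbed. Origin: centre of its underside, long side along its y.
Things that resemble listed ones, but are neither listed nor needed, are in the scene too. What is shaped like the cup_green but pink or yellow is not meant.

How it is judged:
By the outcome, as a careful person would: the job done as asked, in the order asked, and still so for the second after the job is handed in, with the robot touching nothing.
It also fails if it takes over 96 s, if anything falls off the work surface, if the arm or the gripper's body presses on something with over 40 N, if the wrist force passes 120 N, or if a joint passes its speed limit or range.

## Working session

There is one attempt and no reset: what is moved stays moved. The work goes in short steps, each a Python script; the robot and the scene stay as the last script left them, time stands still between calls to the robot, and variables do not carry over. Pictures are saved under pics/ and viewed, at most 14 in all, crops included, and the job is handed in when it is done.

```bash
ls; mkdir -p pics
python3 - <<'E'
from rig import manip,capture,models
import cv2
for c in ("scene","side"):
    d=capture(c); cv2.imwrite(f"pics/{c}0.png",d["color"][:,:,::-1])
    print(c,d["camera_matrix"],d["k1"],d["view"])
    for n in ["tumbler_blue","cup_green","vase_red","tile_blue","tile_green","tile_red","trivet","glaze_jar","rib"]:
        print(n,[(round(r["p"],2),[round(v) for v in r["at"]]) for r in models.place_of(n,c)])
s=manip.read_state();print(s["time_s"],s["tool_pos"],s["tool_rot"],manip.grasp_offset)
E
```

```text
pics
scene [[533.08875805   0.         312.26940298]
 [  0.         533.08875805 238.49823734]
 [  0.           0.           1.        ]] -0.11344900226317285 [[ 0.38433957  0.92312929 -0.01074281 -0.18820096]
 [ 0.77583444 -0.32927742 -0.5381982  -0.37239769]
 [-0.50036389  0.19851622 -0.84274984  1.3432668 ]
 [ 0.          0.          0.          1.        ]]
tumbler_blue [(0.91, [260, 196])]
cup_green [(0.95, [237, 383]), (0.78, [203, 352]), (0.56, [227, 300])]
vase_red [(0.9, [185, 420])]
tile_blue [(0.76, [187, 420])]
tile_green [(0.59, [259, 198])]
tile_red [(0.91, [227, 300])]
trivet [(0.75, [291, 404])]
glaze_jar [(0.98, [335, 273]), (0.67, [230, 299])]
rib [(0.6, [294, 334])]
side [[512.65285765   0.         316.48814379]
 [  0.         512.65285765 238.03342829]
 [  0.           0.           1.        ]] -0.02377818757292581 [[-0.76889699 -0.63907517 -0.01950251  0.38817751]
 [-0.38192856  0.48354855 -0.78759849  0.20989637]
 [ 0.51276504 -0.59813354 -0.61588008  0.61041443]
 [ 0.          0.          0.          1.        ]]
tumbler_blue [(0.84, [195, 419])]
cup_green [(0.83, [280, 248]), (0.72, [247, 345]), (0.59, [307, 301])]
vase_red [(0.66, [356, 215])]
tile_blue [(0.72, [366, 215])]
tile_green [(0.61, [202, 414])]
tile_red [(0.67, [365, 219]), (0.64, [257, 343])]
trivet [(0.71, [245, 199])]
glaze_jar [(0.93, [178, 305])]
rib [(0.57, [221, 271])]
1.0 [0.15182308 0.63203524 0.23130868] [[-9.72326447e-01  2.33626369e-01 -2.28938495e-05]
 [ 2.33626369e-01  9.72326447e-01  1.69018291e-05]
 [ 2.62090083e-05  1.10854885e-05 -1.00000000e+00]] 0.0187
```

View pics/scene0.png

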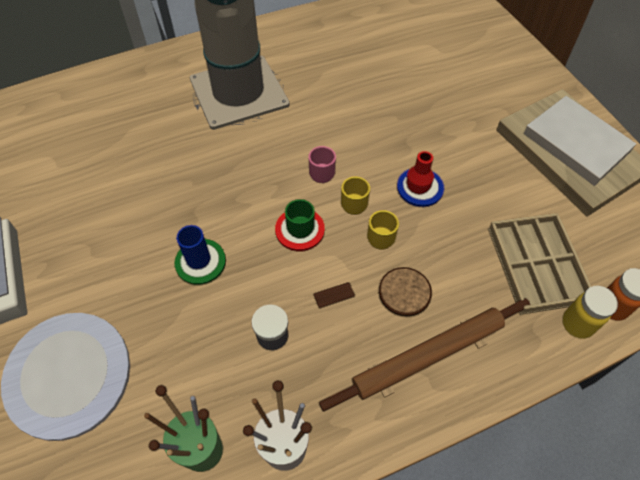

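View pics/side0.png

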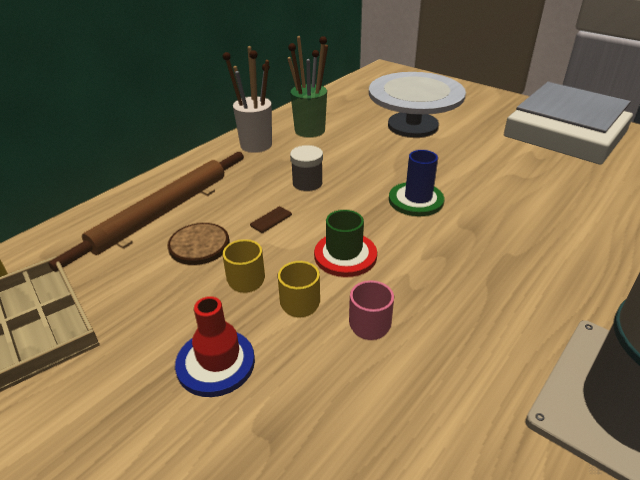

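The scene picture shows the blue tumbler on the green tile at pixel (195,245), the green cup on the red tile at (300,215) and the red vase on the blue tile at (420,175). The empty trivet is at (405,291), the jar at (270,325) and the rib at (334,294). The side picture agrees.

Possible mix-ups in the scene picture:
- **cup_green:** pink cup (322,164), yellow cups (355,194) and (383,229), green brush pot (190,440). I choose the green cup at (300,215).
- **tumbler and vase:** no twins. The orange jar at (625,295) is not the vase.
- **trivet:** the grey plate at (65,375) is not it.

Next I fit the poses by matching silhouettes in both cameras.

```bash
cat > h.py <<'E'
import numpy as np, cv2
from scipy.optimize import minimize
from rig import manip,capture,models
PROF={"tumbler_blue":[(.026,0),(.026,.085)],"cup_green":[(.026,0),(.030,.010),(.030,.062)],
"vase_red":[(.026,0),(.029,.012),(.029,.036),(.017,.058),(.017,.095)],"tile":[(.052,0),(.052,.012)],"jar":[(.032,.055),(.032,.07)]}
A=np.linspace(0,2*np.pi,48,endpoint=False)
def cyl(name,x,y,z0): return np.concatenate([np.c_[x+r*np.cos(A),y+r*np.sin(A),np.full(48,z0+z)] for r,z in PROF[name]])
def proj(d,P):
    c=P@d["view"][:3,:3].T+d["view"][:3,3]; s=c[:,:2]/c[:,2:]
    s=s*(1+d["k1"]*(s**2).sum(1,keepdims=True)); K=d["camera_matrix"]
    return np.c_[s[:,0]*K[0,0]+K[0,2],s[:,1]*K[1,1]+K[1,2]]
def ray_xy(d,uv,z):
    K=d["camera_matrix"]; 
    u=cv2.undistortPoints(np.array([[uv]],float),K,np.array([d["k1"],0,0,0,0.]))[0,0]
    R=d["view"][:3,:3]; o=-R.T@d["view"][:3,3]; v=R.T@np.r_[u,1]
    return (o+v*(z-o[2])/v[2])[:2]
RANGE={"blue":[(105,130)],"green":[(50,85)],"red":[(0,6),(174,180)],"yellow":[(24,34)],"pink":[(160,174)]}
def mask(d,color,near,win=45,smin=140,vmin=30):
    h=cv2.cvtColor(d["color"],cv2.COLOR_RGB2HSV); m=np.zeros(h.shape[:2],np.uint8)
    for a,b in RANGE[color]: m|=cv2.inRange(h,(a,smin,vmin),(b,255,255))
    w=np.zeros_like(m); u,v=map(int,near); w[max(v-win,0):v+win,max(u-win,0):u+win]=1
    n,l,st,_=cv2.connectedComponentsWithStats(m*w)
    k=np.zeros_like(m)
    for i in range(1,n):
        if st[i,4]>25: k[l==i]=255
    return k
def hull_iou(pts,model):
    a=cv2.convexHull(pts.astype(np.float32)); b=cv2.convexHull(model.astype(np.float32))
    i=cv2.intersectConvexConvex(a,b)[0]; return i/(cv2.contourArea(a)+cv2.contourArea(b)-i)
def edges(m):  # pixel-corner points of mask
    v,u=np.nonzero(m); return np.concatenate([np.c_[u+a,v+b] for a in(-.5,.5) for b in(-.5,.5)])
def fit(obs,model,x0):  # obs: list of (cam dict, points); model(x,y)->3D points
    f=lambda p:sum(1-hull_iou(q,proj(d,model(*p))) for d,q in obs)
    r=minimize(f,x0,method="Nelder-Mead",options=dict(xatol=1e-4,fatol=1e-5,initial_simplex=[x0,np.r_[x0]+[.01,0],np.r_[x0]+[0,.01]]))
    return r.x,[round(hull_iou(q,proj(d,model(*r.x))),3) for d,q in obs]
E
python3 - <<'E'
from h import *
D={c:capture(c) for c in("scene","side")}
S={"tumbler_blue":("blue","green",(196,260),(419,195)),"cup_green":("green","red",(300,227),(345,247)),"vase_red":("red","blue",(420,187),(215,356))}
for n,(pc,tc,a,b) in S.items():
    near={"scene":a,"side":b}
    x0=ray_xy(D["scene"],a,.012)
    po=[(D[c],edges(mask(D[c],pc,near[c],70))) for c in D]
    p,i=fit(po,lambda x,y:cyl(n,x,y,.012),x0)
    to=[(D[c],np.r_[q,edges(mask(D[c],tc,near[c],70))]) for (c,(_,q)) in zip(D,po)]
    t,j=fit(to,lambda x,y:np.r_[cyl("tile",x,y,0),cyl(n,*p,.012)],p)
    print(n,p.round(4),i,"tile",tc,t.round(4),j,"single",[fit([o],lambda x,y:cyl(n,x,y,.012),x0)[0].round(4) for o in po],[fit([o],lambda x,y:np.r_[cyl("tile",x,y,0),cyl(n,*p,.012)],p)[0].round(4) for o in to])
for n,a,b,z in [("trivet",(404,291),(199,243),.006),("yellow1",(383,237),(248,280),0),("yellow2",(352,203),(301,307),0),("pink",(322,172),(371,327),0),("jar",(273,335),(305,178),0),("rib",(334,294),(271,219),.004)]:
    print(n,ray_xy(D["scene"],a,z).round(3),ray_xy(D["side"],b,z).round(3))
E
```

```text
tumbler_blue [ 0.444  -0.2288] [0.889, 0.221] tile green [ 0.4468 -0.2261] [0.936, 0.58] single [array([ 0.4396, -0.229 ]), array([ 0.5089, -0.3553])] [array([ 0.4431, -0.2271]), array([ 0.477 , -0.1459])]
cup_green [ 0.4552 -0.0142] [0.865, 0.217] tile red [ 0.4507 -0.0127] [0.978, 0.56] single [array([ 0.4509, -0.012 ]), array([ 0.4466, -0.1295])] [array([ 0.4506, -0.0127]), array([ 0.455 , -0.0147])]
vase_red [0.4518 0.266 ] [0.914, 0.964] tile blue [0.4549 0.2704] [0.928, 0.932] single [array([0.4484, 0.268 ]), array([0.4531, 0.2655])] [array([0.4496, 0.2738]), array([0.4603, 0.2674])]
trivet [0.666 0.119] [0.667 0.12 ]
yellow1 [0.535 0.14 ] [0.539 0.129]
yellow2 [0.431 0.117] [0.434 0.121]
pink [0.326 0.092] [0.331 0.088]
jar [ 0.65  -0.146] [ 0.669 -0.16 ]
rib [ 0.618 -0.008] [ 0.62  -0.009]
```

Run:
```python
import cv2
im=cv2.imread("pics/scene0.png")[130:320,150:470]
cv2.imwrite("pics/crop0.png",cv2.resize(im,None,fx=2.5,fy=2.5,interpolation=cv2.INTER_CUBIC))
```

```text
(no output)
```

View pics/crop0.png

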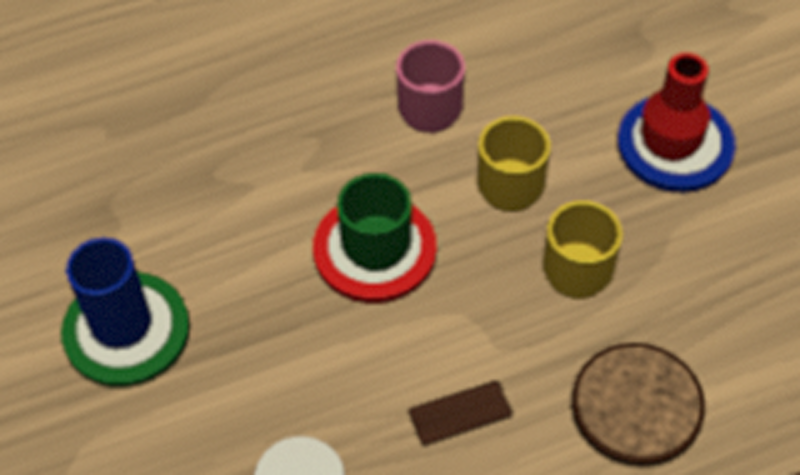

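The crop confirms the choice: the green cup on the red tile is at crop (375,220), with the yellow cups and the pink cup next to it. The side-camera masks picked up something extra, so I'm tightening them.

Run:
```python
from h import *
D={c:capture(c) for c in("scene","side")}
S={"tumbler_blue":("blue","green",(196,250),(419,182)),"cup_green":("green","red",(300,222),(345,240)),"vase_red":("red","blue",(420,180),(215,345))}
for n,(pc,tc,a,b) in S.items():
    near={"scene":a,"side":b}
    x0=ray_xy(D["scene"],a,.012)
    po=[];to=[]
    for c in D:
        m=mask(D[c],pc,near[c],36 if n!="vase_red" else 50,120,18)
        k,l,st,_=cv2.connectedComponentsWithStats(m); i=1+st[1:,4].argmax(); m=(l==i)
        t=mask(D[c],tc,near[c],50,120,18)
        print(n,c,cv2.boundingRect(m.astype(np.uint8)),m.sum(),cv2.boundingRect(t))
        po.append((D[c],edges(m))); to.append((D[c],edges(m|(t>0))))
    p,i=fit(po,lambda x,y:cyl(n,x,y,.012),x0)
    t,j=fit(to,lambda x,y:np.r_[cyl("tile",x,y,0),cyl(n,*p,.012)],p)
    print(n,p.round(4),i,"tile",tc,t.round(4),j,"single",[fit([o],lambda x,y:cyl(n,x,y,.012),x0)[0].round(4) for o in po],[fit([o],lambda x,y:np.r_[cyl("tile",x,y,0),cyl(n,*p,.012)],p)[0].round(4) for o in to])
d=capture("wrist");print(d["camera_matrix"],d["k1"],d["tool_from_camera"])
```

```text
tumbler_blue scene (177, 226, 33, 42) 973 (175, 239, 50, 45)
tumbler_blue side (409, 150, 28, 35) 468 (389, 183, 55, 30)
tumbler_blue [ 0.4438 -0.2289] [0.898, 0.476] tile green [ 0.4482 -0.2275] [0.934, 0.903] single [array([ 0.44 , -0.229]), array([ 0.4756, -0.2878])] [array([ 0.4432, -0.2274]), array([ 0.4545, -0.2386])]
cup_green scene (285, 200, 29, 38) 877 (275, 213, 50, 38)
cup_green side (326, 210, 37, 22) 187 (314, 236, 76, 54)
cup_green [ 0.4555 -0.0123] [0.894, 0.394] tile red [ 0.4505 -0.0124] [0.979, 0.801] single [array([ 0.4525, -0.0118]), array([ 0.4933, -0.0612])] [array([ 0.4505, -0.0126]), array([0.4319, 0.0049])]
vase_red scene (407, 151, 27, 43) 809 (398, 171, 46, 35)
vase_red side (193, 297, 46, 75) 2353 (175, 333, 79, 62)
vase_red [0.4514 0.266 ] [0.936, 0.961] tile blue [0.4549 0.2705] [0.928, 0.961] single [array([0.449 , 0.2683]), array([0.4531, 0.2654])] [array([0.4498, 0.2739]), array([0.4574, 0.27  ])]
[[412.86949672   0.         316.33248786]
 [  0.         412.86949672 244.30607953]
 [  0.           0.           1.        ]] 0.030185501658372003 [[-4.59106334e-04 -9.55559782e-01 -2.94797034e-01  7.53255842e-02]
 [ 9.99999832e-01 -5.42731998e-04  2.01856213e-04 -1.07342365e-04]
 [-3.52881462e-04 -2.94796892e-01  9.55559871e-01 -1.41479162e-01]
 [ 0.00000000e+00  0.00000000e+00  0.00000000e+00  1.00000000e+00]]
```

Good enough to move. I'll hover over the red tile and refine the cup and tile positions with the wrist camera.

```bash
cat >> h.py <<'E'
def att(yaw): c,s=np.cos(yaw),np.sin(yaw); return np.array([[c,s,0],[s,-c,0],[0,0,-1.]])
def ratt(x,y): return att(np.arctan2(y,x)+np.pi/2)
def wrist(save=None):
    s=manip.read_state(); d=dict(capture("wrist"))
    T=np.eye(4);T[:3,:3]=s["tool_rot"];T[:3,3]=s["tool_pos"]
    d["view"]=np.linalg.inv(T@d["tool_from_camera"])
    if save: cv2.imwrite(f"pics/{save}.png",d["color"][:,:,::-1])
    return d
def look(d,tile=None,tc=None,piece=None,pp=None,pc=None):
    """fit piece (standing on 12 mm) and/or tile in one wrist picture"""
    out={}; q=np.empty((0,2)); extra=np.empty((0,3))
    if piece:
        u=proj(d,np.array([[*pp,.05]]))[0]; m=mask(d,pc,u,100,110,12)
        k,l,st,_=cv2.connectedComponentsWithStats(m); q=edges(l==1+st[1:,4].argmax())
        out["piece"],out["piou"]=fit([(d,q)],lambda x,y:cyl(piece,x,y,.012),pp); extra=cyl(piece,*out["piece"],.012)
    if tc:
        u=proj(d,np.array([[*tile,.012]]))[0]; q=np.r_[q,edges(mask(d,tc,u,90,110,12))]
        out["tile"],out["tiou"]=fit([(d,q)],lambda x,y:np.r_[cyl("tile",x,y,0),extra],tile)
    return out
E
python3 - <<'E'
from h import *
manip.move_pose([.451,-.0125,.25],ratt(.451,-.0125))
d=wrist("w1"); print(look(d,(.4505,-.0126),"red","cup_green",(.4525,-.012),"green"))
s=manip.read_state();print(s["time_s"],s["q"],s["tool_pos"])
for n in("cup_green","tile_red"): print(n,models.place_of(n,"wrist"))
print(proj(d,np.array([[.4505,-.0126,.012]])))
E
```

```text
{'piece': array([ 0.45580926, -0.01229612]), 'piou': [0.967], 'tile': array([ 0.45342162, -0.01298156]), 'tiou': [0.988]}
3.8167 [-0.48902293  0.37295791  0.61477882  2.0329183  -0.291518    0.82087038
  0.26854651] [ 0.45126285 -0.01159388  0.2498977 ]
cup_green [{'at': [50.5, 300.3], 'p': 0.78}, {'at': [396.5, 316.7], 'p': 0.64}, {'at': [87.4, 183.0], 'p': 0.62}, {'at': [201.7, 320.6], 'p': 0.58}]
tile_red []
[[315.74410419 202.64429251]]
```

View pics/w1.png

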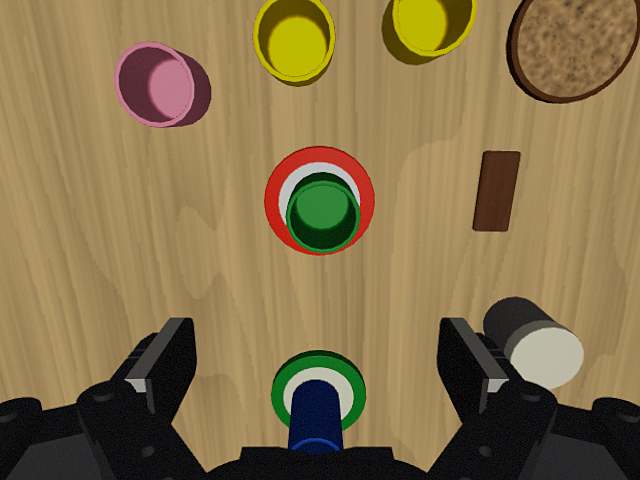

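The wrist picture shows the green cup at (323,213) on the red tile at (320,200), with clear space for the fingers. The fits agree with the earlier ones to within 3 mm. Next, the cup goes to the trivet.

```bash
cat >> h.py <<'E'
GZ={"tumbler_blue":.012+.060-.0187+.002,"cup_green":.012+.037-.0187+.002,"vase_red":.012+.077-.0187+.003}
def say(t): 
    s=manip.read_state(); print(t,round(s["time_s"],2),s["tool_pos"].round(4),"gap",round(s["finger_gap"],3),"grip",round(s["grip_force"],1),"F",np.round(s["force"],1))
def pick(n,x,y,R,up=.14):
    z=GZ[n]; manip.move_pose([x,y,max(z+.08,.17)],R)
    if manip.line_to([x,y,z],rate=.12,max_force=12): say("CONTACT on descent"); raise SystemExit
    manip.set_gripper(0.0,strength=35); say("gripped")
    manip.line_to([x,y,z+.02],rate=.05); manip.line_to([x,y,z+up],rate=.2); say("lifted")
def place(n,x,y,R,up=.14):
    z=GZ[n]; manip.move_pose([x,y,z+up],R); manip.line_to([x,y,z+.012],rate=.15); manip.wait(.15)
    hit=manip.line_to([x,y,z-.004],rate=.02,max_force=3); say(f"down hit={hit}")
    manip.set_gripper(1.0); say("released")
    manip.line_to([x,y,z+up],rate=.15); say("clear")
E
python3 - <<'E'
from h import *
R=ratt(.4548,-.0125)
pick("cup_green",.4548,-.0125,R)
wrist("w2")
place("cup_green",.666,.1195,ratt(.666,.1195))
d=wrist("w3"); print(look(d,piece="cup_green",pp=(.666,.12),pc="green"))
E
```

```text
gripped 6.0 [ 0.4553 -0.0124  0.0329] gap 0.681 grip 37.1 F [0.5 0.5 5.7]
lifted 7.3 [ 0.4541 -0.0122  0.1715] gap 0.686 grip 37.8 F [ 0.8  0.3 -1.2]
down hit=True 10.07 [0.6658 0.1195 0.033 ] gap 0.683 grip 37.8 F [-0.4  0.9  4.5]
released 10.46 [0.6648 0.1195 0.0319] gap 1.0 grip 0.0 F [-0.2  0.8  0.1]
clear 11.54 [0.6652 0.1196 0.1712] gap 1.001 grip 0.0 F [ 0.5  0.4 -0.5]
{'piece': array([0.6655467, 0.1197921]), 'piou': [0.972]}
```

View pics/w3.png

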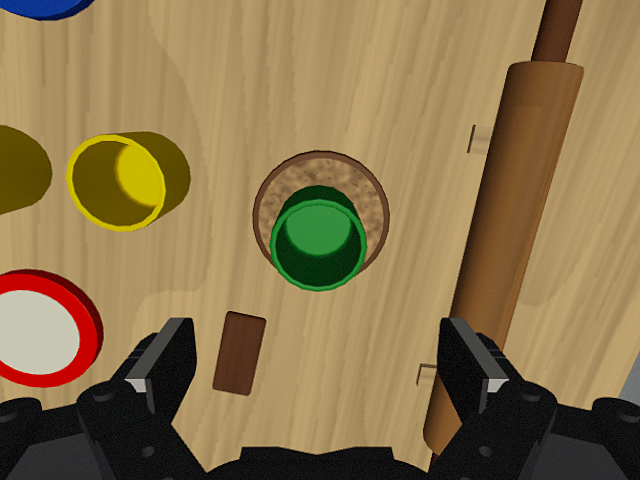

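The cup stands upright on the cork: its rim is at (319,245), its foot is near the trivet centre (320,215), and the fit is within 1 mm of the target. Next, the vase goes to the red tile.

Run:
```python
from h import *
manip.line_to([.6652,.1196,.25],rate=.25)
x,y=.4514,.2665; R=ratt(x,y)
manip.move_pose([x,y,.26],R)
d=wrist("w4"); o=look(d,(.4549,.2705),"blue","vase_red",(x,y),"red"); print(o)
p=(o["piece"]+[x,y])/2
if np.linalg.norm(o["piece"]-[x,y])>.007 or o["piou"][0]<.9: raise SystemExit("check")
pick("vase_red",*p,R)
place("vase_red",.4525,-.0128,ratt(.4525,-.0128))
d=wrist("w5"); print(look(d,(.4525,-.0128),"red"))
```

```text
{'piece': array([0.45206146, 0.26648567]), 'piou': [0.968], 'tile': array([0.4535306 , 0.27174517]), 'tiou': [0.986]}
gripped 15.05 [0.452  0.2667 0.0737] gap 0.389 grip 34.8 F [-0.6 -0.5  4.8]
lifted 16.35 [0.4508 0.2663 0.2123] gap 0.387 grip 35.1 F [ 0.2  1.5 -3.4]
down hit=True 19.18 [ 0.4526 -0.0128  0.0737] gap 0.388 grip 35.8 F [ 0.5 -0.8  5.6]
released 19.73 [ 0.4518 -0.0126  0.0733] gap 0.996 grip 0.0 F [-0.   0.4 -0.3]
clear 20.82 [ 0.4519 -0.0126  0.2127] gap 1.002 grip 0.0 F [ 0.6  0.5 -0.3]
{'tile': array([ 0.4535006 , -0.01310198]), 'tiou': [0.987]}
```

View pics/w5.png

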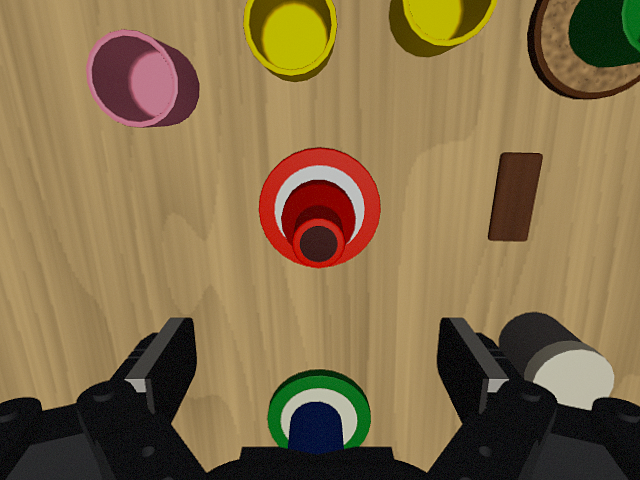

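The vase is upright on the red tile: its mouth is at (318,243) and white shows around the foot. Next, the tumbler goes to the blue tile.

Run:
```python
from h import *
x,y=.440,-.229; R=ratt(x,y)
manip.line_to([.4525,-.0128,.27],rate=.25)
manip.move_pose([x,y,.26],R)
d=wrist("w6"); o=look(d,(.4445,-.2275),"green","tumbler_blue",(x,y),"blue"); print(o)
p=o["piece"]
if np.linalg.norm(p-[x,y])>.008 or o["piou"][0]<.93: raise SystemExit("check")
pick("tumbler_blue",*p,R,up=.18)
d=wrist("w7"); print(look(d,(.4445,-.2275),"green"))
place("tumbler_blue",.4538,.2713,ratt(.4538,.2713),up=.18)
d=wrist("w8"); print(look(d,piece="tumbler_blue",pp=(.4538,.2713),pc="blue"))
```

```text
{'piece': array([ 0.44442376, -0.22842964]), 'piou': [0.973], 'tile': array([ 0.44737969, -0.22723457]), 'tiou': [0.988]}
gripped 24.14 [ 0.4448 -0.2285  0.056 ] gap 0.599 grip 36.2 F [-1.   0.3  5.1]
lifted 25.64 [ 0.4437 -0.2277  0.2343] gap 0.596 grip 36.9 F [-0.4 -0.5 -2.3]
{'tile': array([ 0.44746037, -0.22713369]), 'tiou': [0.918]}
down hit=True 29.51 [0.4537 0.2713 0.056 ] gap 0.6 grip 37.3 F [-0.  -0.5  5.3]
released 29.95 [0.4529 0.271  0.0553] gap 1.002 grip 0.0 F [ 0.3  0.1 -0.5]
clear 31.3 [0.4532 0.2711 0.2346] gap 0.998 grip 0.0 F [ 0.3  0.1 -0.7]
{'piece': array([0.45319707, 0.27151534]), 'piou': [0.481]}
```

View pics/w8.png

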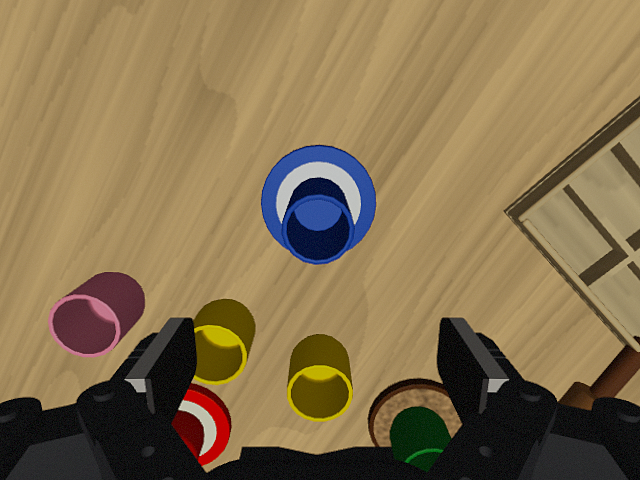

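The tumbler stands upright on the blue tile: its rim is at (318,230) and white shows all round the visible foot. The last move takes the cup from the trivet to the green tile.

Run:
```python
from h import *
x,y=.6656,.1197
manip.move_pose([x,y,.25],ratt(x,y))
d=wrist(); o=look(d,piece="cup_green",pp=(x,y),pc="green"); print(o)
p=o["piece"]
if np.linalg.norm(p-[x,y])>.006 or o["piou"][0]<.92: raise SystemExit("check")
pick("cup_green",*p,ratt(x,y),up=.18)
g=(.4465,-.2271)
place("cup_green",*g,ratt(*g),up=.18)
d=wrist("w9"); print(look(d,piece="cup_green",pp=g,pc="green"))
manip.move_pose([.40,-.30,.35],ratt(.40,-.30))
for c in("scene","side"): cv2.imwrite(f"pics/{c}9.png",capture(c)["color"][:,:,::-1])
say("end")
```

```text
{'piece': array([0.66538554, 0.11970976]), 'piou': [0.977]}
gripped 34.5 [0.6659 0.1198 0.0331] gap 0.68 grip 38.4 F [-0.6 -0.6  5. ]
lifted 36.0 [0.6644 0.1199 0.2109] gap 0.681 grip 37.9 F [-0.4 -0.5 -1.4]
down hit=True 39.52 [ 0.4464 -0.2271  0.033 ] gap 0.69 grip 38.0 F [-0.4  0.3  4.8]
released 39.91 [ 0.446  -0.2266  0.0325] gap 0.999 grip 0.0 F [-0.  -0.  -0.4]
clear 41.26 [ 0.446  -0.2267  0.2116] gap 0.998 grip 0.0 F [0.4 0.2 0.2]
{'piece': array([ 0.46574723, -0.21374691]), 'piou': [0.54]}
end 42.1 [ 0.4005 -0.2978  0.3479] gap 0.999 grip 0.0 F [ 0.3  0.5 -0.5]
```

View pics/w9.png

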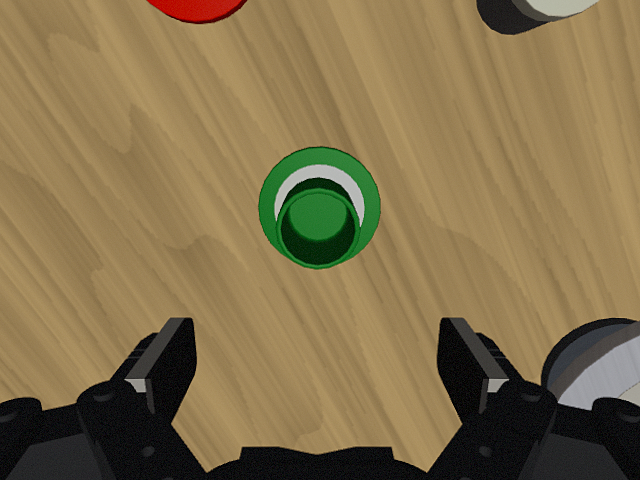

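View pics/side9.png

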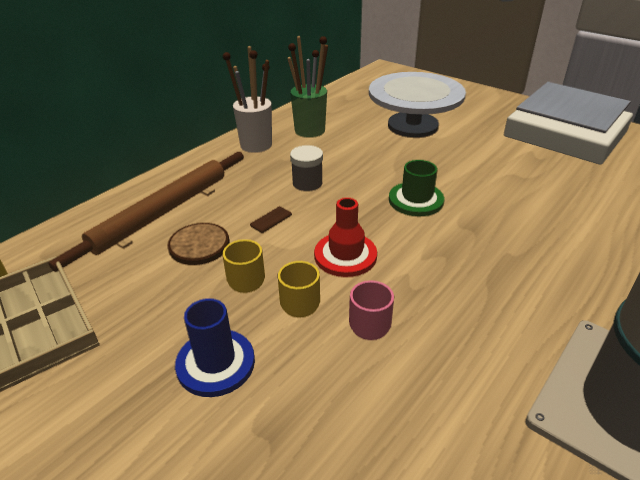

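The wrist picture shows the cup at (318,225) on the green tile. The side picture shows all three pieces upright inside the white fields of their own tiles: tumbler (212,345), vase (347,235), cup (419,185). The jar and the rib have not moved.

```bash
python3 -c "
from rig import manip
print(manip.close_job())"
```

```text
the job is handed in; nothing more can be done
None
```

The job is handed in at about 42 s of the 96 s allowed: the tumbler, vase and cup each stand upright on the tile of their own colour, the cup having been parked on the trivet on the way, and the jar and rib look unmoved in the last picture.

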